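# Raise a circuit board to the test probes with a cam lever and hold it

## Robot

A 6-joint arm with a two-finger parallel gripper is mounted at the origin on the work surface. World frame = base frame: x ahead of the robot, y to its left, z up, the work surface at z = 0. Lengths are in mm, angles in rad, forces in N, time in s.
With the tool pointing down it reaches from about 425 to 950 mm from the base axis. Payload 14.7 kg.
Tool frame: the origin (TCP) lies midway between the tips of the shut fingers; the grasp point (between the pads) lies 19 mm behind it (arm.hold_point_z is the distance from the TCP to the grasp point, in mm); z points along the fingers, y is the line along which they close (so a half turn about z gives the same grasp; the last joint's range is limited). The gripper opens to 85 mm and grips with 20 to 120 N. Pads are 22 mm wide; open, the fingers measure 114 mm over their backs; the gripper's body (76 mm by 85 mm) begins 54 mm behind the grasp point. The pads swing forward as they close: fully open they stand 13 mm farther back than shut.
Start: joints at [-1.24, 0.48, 1.596, -0, 1.065, -0.047], TCP at [239.785, -604.148, 211.097] pointing down, gripper open.
Joint ranges: [-2.75, 2.75], [-0.82, 2.05], [0.23, 2.67], [-1.56, 4.7], [0.09, 2.69], [-2.92, 2.92]. Speed limits (rad/s): [1.89, 1.89, 2.39, 3.01, 3.01, 3.01].

## Interface

Orientations are given as a unit quaternion [w, x, y, z].
In Python, from cell import arm gives the robot as it stands.
- The arm moves only by the shell command python3 -m inch 'ROWS' [FORCE]. ROWS is JSON, a list of rows, each an object of numbers: "tx", "ty", "tz": the shift along the tool's x, y, z normalised to -1 to 1, where 1 is 1000 mm; "rx", "ry", "rz": the turn, a rotation vector about the tool's x, y, z normalised to -1 to 1, where 1 is 180 degrees; "claw": the opening, from 0 (shut) to 1 (fully open). A call has 1 to 5 rows; each row is the pose to reach, as a shift and turn from the pose commanded when the call began, along the tool's axes at that moment, turning the shorter way round; what a row does not reach only later rows make up. A row lasts 1/10 s, in which the tool goes at most 50 mm and 8.59 degrees, less where a joint would pass 70% of its speed; a pose out of reach is approached as far as the arm can. A call with a number of a shift or a turn outside -1 to 1 is refused whole. A call with a gripper value outside its range is refused whole. The fingers move at their own pace and stop on an object; FORCE is the grip in N (left out, the last holds). Time passes only in rows, so rows that repeat a pose let the fingers close. It gives the time, the measured TCP pose, the force, the opening and the grip force at its end, in the units of the state.
- arm.sense(): the state, without advancing time (a new reading comes with each control period).
- arm.snapshot(name): name is "scene" or "side" or "wrist"; returns a dict with "img" (400x640x3 uint8, blue, green, red), "fx", "fy", "cx", "cy" (pixels), "distortion" ([k1, k2, p1, p2, k3] as OpenCV has them; the pictures are not rectified), "origin" and "rotation" of the camera in the world. Camera axes: x right, y down, z forward; pixel columns grow to the right and rows downward; lengths in mm; the calibration is good to about 2 mm. A picture is of the moment at which its call begins. There is no depth.
- arm.job_done(): hands the job in; it is judged then, once.
The state is a dict: "t": time; "qpos": joint angles; "qvel": joint speeds; "joint_efforts": joint torques, N m; "eef_pos": TCP position; "tcp_rot": TCP orientation; "contact_force": force on the tool from outside, world axes, zero at the start; "moment": the same for the moment, N m; "finger_gap": finger opening in mm; "grip_force": force on a finger pad.
Only numpy, scipy, OpenCV 4.12 (cv2) and the standard library are available. Lean on these libraries where they do the work, as an engineer would, in place of code of your own. Each camera call takes 0.05 s, during which the arm holds its last target. There are 200 camera calls.

## Task

Slide the clear guard of the board test fixture fully open, then swing the red-handled cam lever up to its highest lift point (lever straight up, the board pressed to the probes) without letting it go over the top. The lever springs back if released, so finish while still holding it there with the gripper; leave the guard open and do not disturb the other things on the bench.

Things in the scene. Friction and masses are not known exactly. Their poses are not given: they have to be found in the camera images.
- fixture: board test fixture fixed to the bench: grey base (15 mm high, own x -100 to 50, y -120 to 120 mm), bearing blocks, probe bridge (x -63 to -3, y -62 to 62, top at z 165), 18 mm high guard track (x 112 to 135, y -5 to 380). Origin on the bench under the cam shaft; z up, x along the shaft towards the lever side (away from the robot at yaw 0), y the way the guard opens
- guard (a joint): clear yellow-edged guard over the resting lever: m slid open along fixture +y. 0 shut, 0.16 fully open (stop); starts at 0 to 0.04, stays where left, about 1.5 N to move. A hood with only a top (z 150 to 155 mm) and a +x front; fixture x 18 to 126 mm, y 45 to 195 mm plus the joint value. Only when it is open can the lever be reached from above
- guard_grip (a point): grip point in the yellow fin on the guard's top. Fin: 50 mm along fixture x, 14 mm thick along y, z 155 to 189 mm. The point: fixture x 72 mm, y 120 mm + guard joint value, z 178 mm (11 mm below the fin's top). Axes as the fixture
- cam_lever (a joint): cam lever angle about the shaft (fixture x), rad. 0 at rest, leaning 1.15 rad (66 deg) from upright towards fixture +y; grows as the handle swings up and over towards -y. At 1.15 it stands straight up: highest lift; beyond, the lift falls again (stop at 1.9). Spring and table weight pull it back towards 0 when released: 2 to 6 N at the handle
- cam_axis (a point): point on the cam shaft's axis (fixture x 74 mm, y 0, z 75 mm), level along x with the middle of the handle: the centre of the handle's 120 mm radius circle. Axes as the fixture
- lever_grip (a point): middle of the red handle, which turns about the cam axis at a radius of 120 mm. At rest it is at fixture x 74, y 110, z 124 mm; straight up at x 74, y 0, z 195 mm. The point turns with the handle
- red_handle: red round crank handle, 20 mm diameter, 70 mm long, parallel to the shaft, carried by the lever and turning freely on its own pin, standing out from the flat dark arm towards fixture +x (arm at fixture x 27 to 37, handle x 36 to 106 mm). Free on all sides. Origin at its middle, as lever_grip
- lift_table (a joint): height of the orange lift table (78 x 130 x 10 mm) with the green circuit board above its resting height, m: 0 at rest, rising 0.0118 at the highest point of the cam; it is driven by the cam only
- tin: bystander: open steel tin, 66 mm diameter, 70 mm tall, origin at the centre of its underside
- parts_box: bystander: closed grey parts box 70 x 100 x 50 mm, origin at the centre of its underside
- screwdriver: bystander: green-handled screwdriver lying on the bench between the robot and the guard track, about 200 mm long, along its own x, handle to -x

How it is judged:
By the outcome, as a careful person would: the job done as asked, in the order asked, and still so for the second after the job is handed in, while the arm keeps its last pose, push and grip.
It also fails if it takes over 43 s, if anything falls off the work surface, if the arm or the gripper's body presses on something with over 40 N, if the wrist force passes 120 N, or if a joint passes its speed limit or range.

## Working session

There is one attempt and no reset: what is moved stays moved. The work goes in short steps, Python scripts to look and compute and a shell command to move; the robot and the scene stay as the last step left them, time stands still between calls to the robot, and variables do not carry over. Pictures are saved under pics/ and viewed, at most 10 in all, crops included, and the job is handed in when it is done.

```bash
ls; mkdir -p pics; python3 - <<'E'
from cell import arm
import cv2
s=arm.sense();print(s)
for n in("scene","side"):
    d=arm.snapshot(n);cv2.imwrite(f"pics/{n}0.png",d["img"]);print({k:v for k,v in d.items() if k!="img"})
E
```

```text
pics
{'t': 0.0, 'qpos': array([-1.23956485e+00,  4.80826583e-01,  1.59686161e+00, -4.82131352e-07,
        1.06507139e+00, -4.66261433e-02]), 'qvel': array([ 0.00038677, -0.00039642, -0.00067383, -0.0005377 ,  0.00150068,
       -0.0006632 ]), 'joint_efforts': array([ 4.31126071e-03, -9.50648332e+01, -4.30186558e+01,  3.12336806e-04,
        1.18647053e-02, -4.25124972e-05]), 'eef_pos': array([ 239.6717528 , -603.74927173,  210.48037182]), 'tcp_rot': array([-5.77534875e-04,  9.82205786e-01,  1.87806956e-01, -8.29570061e-05]), 'contact_force': array([0.45133571, 0.65625612, 0.55442948]), 'moment': array([-0.03164119,  0.03094681, -0.01439765]), 'grip_force': 0.0, 'finger_gap': 85.12613986453653}
{'fx': 456.58164151474193, 'fy': 456.58164151474193, 'cx': 317.35423891761354, 'cy': 199.48953753012827, 'distortion': array([-0.11762899,  0.        ,  0.        ,  0.        ,  0.        ]), 'origin': array([1086.08759297,  391.75575698,  864.31612734]), 'rotation': array([-0.14489616,  0.39761725,  0.84372726, -0.33019682])}
{'fx': 460.50193090399296, 'fy': 460.50193090399296, 'cx': 318.44105420437984, 'cy': 199.1020546597805, 'distortion': array([-0.11561673,  0.        ,  0.        ,  0.        ,  0.        ]), 'origin': array([ 500.10558536, -959.4510006 ,  682.21580778]), 'rotation': array([-0.48196626,  0.87507347, -0.03341384,  0.0289561 ])}
```

View pics/scene0.png

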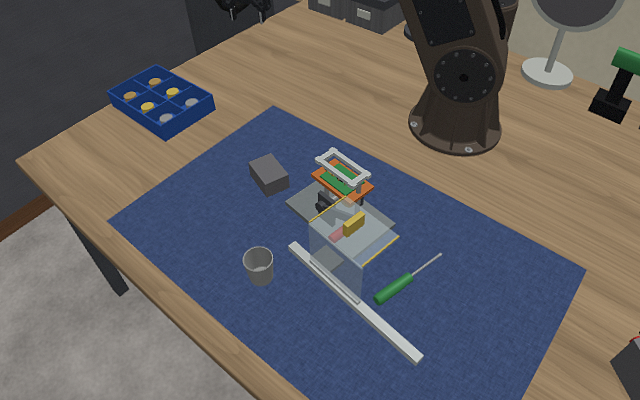

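View pics/side0.png

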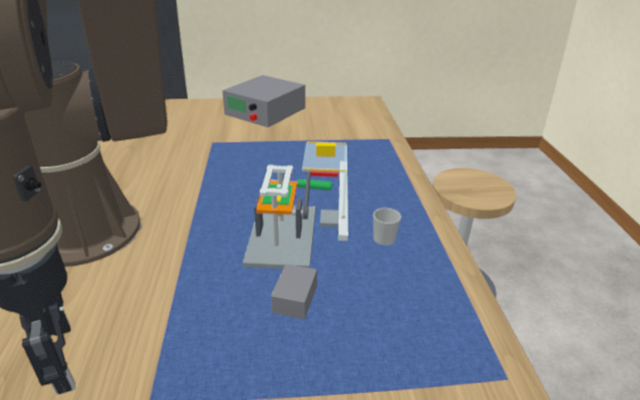

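Scene: yellow fin at about (353,224), guard track from (293,245) to (420,360), tin (258,265), box (268,174) and screwdriver (405,280). Side: fin at (326,150), track from (343,238) to (345,165). I'll enlarge both views.

```bash
python3 - <<'E'
import cv2
a=cv2.imread("pics/scene0.png")[140:370,240:450];cv2.imwrite("pics/sc.png",cv2.resize(a,None,fx=2.6,fy=2.6,interpolation=cv2.INTER_CUBIC))
a=cv2.imread("pics/side0.png")[130:275,235:415];cv2.imwrite("pics/si.png",cv2.resize(a,None,fx=4,fy=4,interpolation=cv2.INTER_CUBIC))
E
```

```text
(no output)
```

View pics/sc.png

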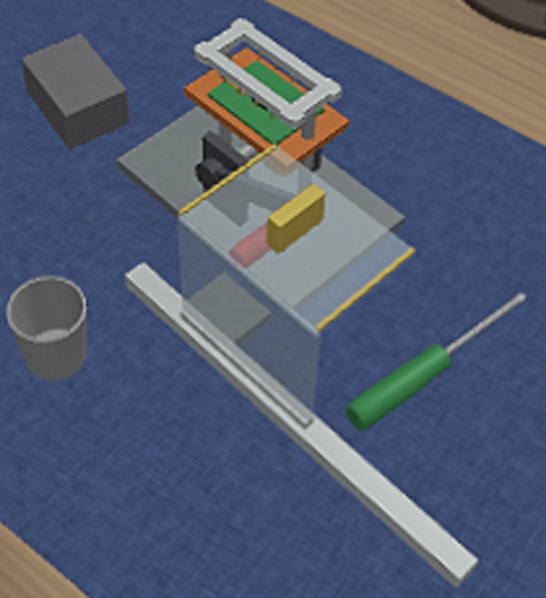

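View pics/si.png

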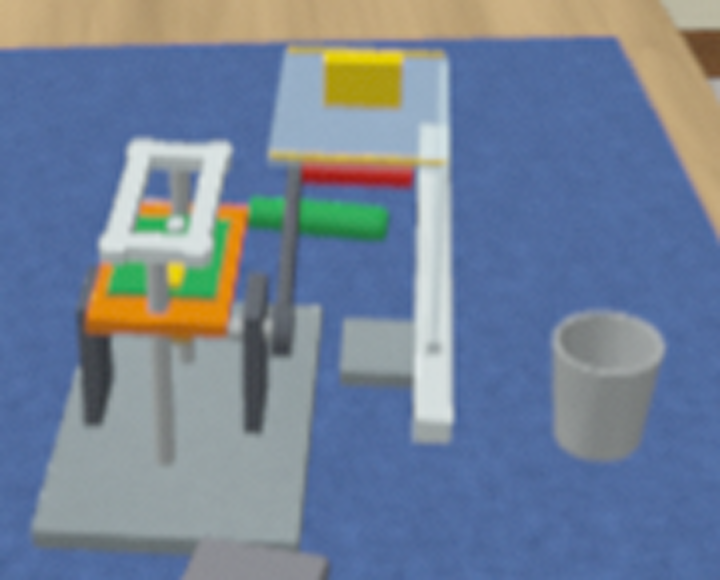

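Scene crop: track ends (136,269)/(466,571), hood edges (275,148)-(180,212) and (413,250)-(318,328), fin top about (298,206). Side crop: fin top (363,58), track end (433,423), base corners (35,535), (298,541). Next I fit the fixture pose and guard value jointly.

```bash
cat > h.py <<'E'
import numpy as np,cv2
from scipy.spatial.transform import Rotation as R
from cell import arm
def rot(q): return R.from_quat(np.roll(q,-1))
def proj(d,P):
    r=rot(d["rotation"]).inv().as_matrix(); K=np.array([[d["fx"],0,d["cx"]],[0,d["fy"],d["cy"]],[0,0,1]])
    return cv2.projectPoints(np.float64(P),cv2.Rodrigues(r)[0],-r@d["origin"],K,d["distortion"])[0][:,0]
E
python3 - <<'E'
from h import *
from scipy.optimize import least_squares
# (x,y,z,moves with guard,u,v)
sc=[(112,380,18,0,476,564),(135,380,18,0,457,578),(112,-5,18,0,146,264),(135,-5,18,0,126,274),(18,45,155,1,275,148),(126,45,155,1,180,212),(18,195,155,1,413,250),(126,195,155,1,318,328),
(50,-120,15,0,118,160),(-100,120,15,0,404,216),(-3,-62,165,0,198,50),(-3,62,165,0,300,118),(-63,62,165,0,338,90),(-63,-62,165,0,240,22),(97,113,189,1,268,220),(97,127,189,1,284,227),(47,127,189,1,326,193),(47,113,189,1,312,185)]
si=[(112,-5,18,0,414,422),(135,-5,18,0,452,424),(50,-120,15,0,298,541),(-100,-120,15,0,35,535),(50,120,15,0,320,306),(47,113,189,1,324,63),(97,113,189,1,402,64),(47,127,189,1,325,53),(97,127,189,1,401,53),(18,45,155,1,270,158),(126,45,155,1,446,161),(18,195,155,1,289,47),(126,195,155,1,446,52),(-63,-62,165,0,102,250),(-3,-62,165,0,212,257),(-63,62,165,0,131,141),(-3,62,165,0,231,145)]
sc,si=np.array(sc,float),np.array(si,float)
ds,dd=arm.snapshot("scene"),arm.snapshot("side")
def W(p,A):
    P=A[:,:3].copy();P[:,1]+=A[:,3]*p[3]
    return R.from_euler('z',p[2]).apply(P)+[p[0],p[1],0]
def f(p): return np.r_[(proj(ds,W(p,sc))-(sc[:,4:]/2.6+[240,140])).ravel(),(proj(dd,W(p,si))-(si[:,4:]/4+[235,130])).ravel()]
r=least_squares(f,[600,0,0,10],x_scale=[100,100,.5,20],loss='soft_l1')
print(r.x,np.round(f(r.x).reshape(-1,2),1).tolist())
p=r.x
for n,P,m in(("grip",(72,120,178),1),("open",(72,280,178),0),("lever",(74,110,124),0),("top",(74,0,195),0)):
    print(n,W(p,np.array([[*P,m]],float)))
E
```

```text
[ 5.27389318e+02 -5.34685356e+01 -1.33385866e-01  1.97524130e+01] [[0.9, -1.4], [0.5, 1.1], [-1.8, -1.3], [-1.7, 0.3], [0.2, -1.1], [-1.5, 1.4], [1.2, 0.6], [-0.6, 2.5], [-1.9, -0.8], [-0.0, -0.2], [-3.1, -1.1], [-3.2, 1.5], [1.5, -1.3], [-0.0, -2.4], [-0.9, -1.0], [-1.8, 0.5], [0.3, -0.2], [0.5, -1.1], [-0.1, -1.3], [-0.1, -1.4], [0.3, -0.2], [-1.0, -1.9], [0.5, -0.5], [-0.4, -1.4], [0.3, -0.9], [-0.4, -1.3], [0.6, -0.6], [-0.7, -0.5], [0.5, 0.5], [-1.1, 0.5], [0.1, 0.8], [-0.8, -0.9], [-0.5, -1.5], [0.1, -0.6], [0.1, -0.7]]
grip [[617.33553227  75.46716724 178.        ]]
open [[635.98715543 214.4689752  178.        ]]
lever [[615.36097295  45.71305501 124.        ]]
top [[600.73199721 -63.30984657 195.        ]]
```

The fit agrees with the given sizes to within 1–2 px. That puts the fixture at (527,-53), yaw -0.133 rad, with the guard at about 20 mm. Next is a helper that computes the remaining shift.

```bash
cat >> h.py <<'E'
F=[527.4,-53.5];YAW=-0.1334
def go(x,y,zgrasp):
    "shift/turn in move units to bring the grasp point (tool down, closing along fixture y) to fixture x,y,z"
    s=arm.sense();T=rot(s["tcp_rot"])
    tgt=R.from_euler('z',YAW).apply([x,y,zgrasp-arm.hold_point_z])+[*F,0]
    ey=R.from_euler('z',YAW).apply([0,-1,0]);G=R.from_matrix(np.c_[np.cross(ey,[0,0,-1]),ey,[0,0,-1]])
    print("t",round(s["t"],2),"shift",np.round(T.inv().apply(tgt-s["eef_pos"])/1000,4),"turn",np.round((T.inv()*G).as_rotvec()/np.pi,4),"f",np.round(s["contact_force"],1),"gap",round(s["finger_gap"],1))
def fx():
    s=arm.sense();T=rot(s["tcp_rot"]);g=s["eef_pos"]+T.apply([0,0,-arm.hold_point_z])
    print("grasp in fixture",np.round(R.from_euler('z',-YAW).apply(g-[*F,0]),1))
E
python3 -c "
from h import *
go(72,140,280);fx()"
```

```text
t 0.2 shift [ 0.6017 -0.4924 -0.0502] turn [-2.000e-04  1.000e-04  1.627e-01] f [-1.3  0.5 -0.8] gap 85.1
grasp in fixture [-211.9 -583.8  229.4]
```

```bash
python3 -m inch '[{"tx":0,"ty":0,"tz":-0.05,"rz":0.163,"claw":1},{"tx":0.04,"ty":-0.03,"tz":-0.05,"rz":0.163,"claw":1},{"tx":0.08,"ty":-0.06,"tz":-0.05,"rz":0.163,"claw":1},{"tx":0.12,"ty":-0.09,"tz":-0.05,"rz":0.163,"claw":1},{"tx":0.15,"ty":-0.12,"tz":-0.05,"rz":0.163,"claw":1}]'; python3 -c "
from h import *
go(72,140,280)"
```

```text
t 0.2 shift [ 0.6017 -0.4924 -0.0502] turn [-2.000e-04  1.000e-04  1.627e-01] f [-1.3  0.5 -0.8] gap 85.1invalid input
```

```bash
python3 -m inch '[{"tx":0,"ty":0,"tz":-0.05,"rx":0,"ry":0,"rz":0.163,"claw":1},{"tx":0.04,"ty":-0.03,"tz":-0.05,"rx":0,"ry":0,"rz":0.163,"claw":1},{"tx":0.08,"ty":-0.06,"tz":-0.05,"rx":0,"ry":0,"rz":0.163,"claw":1},{"tx":0.12,"ty":-0.09,"tz":-0.05,"rx":0,"ry":0,"rz":0.163,"claw":1},{"tx":0.15,"ty":-0.12,"tz":-0.05,"rx":0,"ry":0,"rz":0.163,"claw":1}]'; python3 -c "
from h import *
go(72,140,280)"
```

```text
t: 0.7
eef_pos: [335.9, -435.4, 261.1]
tcp_rot: [-0.0, 0.998, -0.069, 0.0]
contact_force: [1.4, -0.3, -0.5]
finger_gap: 85.4
grip_force: 0.0
t 0.7 shift [ 2.089e-01 -5.448e-01 -1.000e-04] turn [-0.     -0.0001 -0.0012] f [ 1.4 -0.3 -0.5] gap 85.4
```

```bash
R='x'; python3 -m inch '[{"tx":0.09,"ty":-0.234,"tz":0,"rx":0,"ry":0,"rz":0,"claw":1},{"tx":0.09,"ty":-0.234,"tz":0,"rx":0,"ry":0,"rz":0,"claw":1},{"tx":0.09,"ty":-0.234,"tz":0,"rx":0,"ry":0,"rz":0,"claw":1},{"tx":0.09,"ty":-0.234,"tz":0,"rx":0,"ry":0,"rz":0,"claw":1},{"tx":0.09,"ty":-0.234,"tz":0,"rx":0,"ry":0,"rz":0,"claw":1}]' | tail -3;  python3 -m inch '[{"tx":0.09,"ty":-0.234,"tz":0,"rx":0,"ry":0,"rz":0,"claw":1},{"tx":0.09,"ty":-0.234,"tz":0,"rx":0,"ry":0,"rz":0,"claw":1},{"tx":0.09,"ty":-0.234,"tz":0,"rx":0,"ry":0,"rz":0,"claw":1},{"tx":0.09,"ty":-0.234,"tz":0,"rx":0,"ry":0,"rz":0,"claw":1},{"tx":0.09,"ty":-0.234,"tz":0,"rx":0,"ry":0,"rz":0,"claw":1}]'|tail -3; python3 -c "
from h import *
go(72,140,280)"
```

```text
contact_force: [0.7, 0.2, -0.7]
finger_gap: 85.6
grip_force: 0.0
contact_force: [0.1, -0.7, 0.2]
finger_gap: 85.3
grip_force: 0.0
t 1.7 shift [ 0.0314 -0.0773 -0.0002] turn [ 0.     -0.     -0.0002] f [ 0.1 -0.7  0.2] gap 85.3
```

```bash
python3 -m inch '[{"tx":0.031,"ty":-0.077,"tz":0,"rx":0,"ry":0,"rz":0,"claw":1},{"tx":0.031,"ty":-0.077,"tz":0,"rx":0,"ry":0,"rz":0,"claw":1},{"tx":0.031,"ty":-0.077,"tz":0,"rx":0,"ry":0,"rz":0,"claw":1},{"tx":0.031,"ty":-0.077,"tz":0,"rx":0,"ry":0,"rz":0,"claw":1}]'|tail -3; python3 - <<'E'
from h import *
go(72,140,181);fx()
d=arm.snapshot("wrist");cv2.imwrite("pics/w1.png",d["img"]);print(d["origin"])
P=R.from_euler('z',YAW).apply([(x,y+19.8,189) for x in(47,97) for y in(113,127)]+[(x,y+19.8,155) for x in(18,126) for y in(45,195)])+[*F,0]
print(np.round(proj(d,P),1).tolist())
E
```

```text
contact_force: [-0.1, 0.2, 0.0]
finger_gap: 85.5
grip_force: 0.0
t 2.1 shift [ 0.0011 -0.0019  0.0983] turn [0.0001 0.0003 0.0002] f [-0.1  0.2  0. ] gap 85.5
grasp in fixture [ 71.  138.1 279.3]
[690.55477953  63.76505766 422.73108206]
[[320.6, 228.9], [302.5, 228.9], [321.0, 165.5], [301.9, 165.5], [394.8, 243.7], [229.0, 243.6], [404.3, 121.9], [219.1, 121.8]]
```

View pics/w1.png

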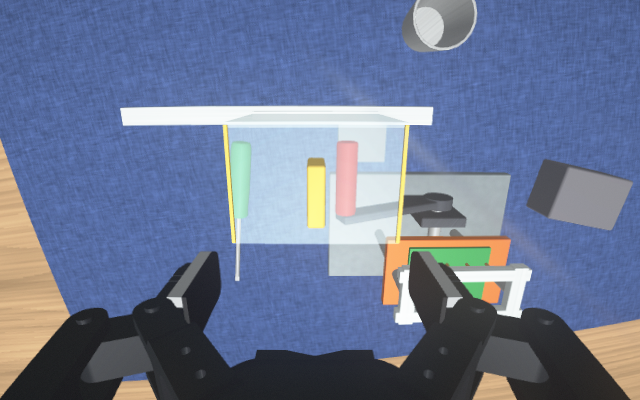

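Wrist view: fin top spans (307–326, 165–228), about 4 px (3.5 mm towards -y) from the prediction; x agrees. I'll check whether the whole fixture is offset, using the track ends (122,109), (432,108) and the base corners (510,174), (330,276).

```bash
python3 - <<'E'
from h import *
d=arm.snapshot("wrist")
P=R.from_euler('z',YAW).apply([(112,-5,18),(135,-5,18),(112,380,18),(135,380,18),(50,-120,15),(50,120,15),(-100,120,15),(106,110,124),(36,110,124),(-3,62,165),(-3,-62,165)])+[*F,0]
print(np.round(proj(d,P)).tolist())
E
```

```text
[[429.0, 125.0], [431.0, 106.0], [120.0, 126.0], [117.0, 107.0], [510.0, 174.0], [327.0, 173.0], [326.0, 276.0], [344.0, 141.0], [342.0, 213.0], [398.0, 269.0], [530.0, 267.0]]
```

```bash
sed -i 's/^F=.*;/F=[527.1,-55.5];/' h.py; python3 -c "
from h import *
go(72,138,181)"
python3 -m inch '[{"tx":0.001,"ty":0.002,"tz":0.045,"rx":0,"ry":0,"rz":0,"claw":1},{"tx":0.001,"ty":0.002,"tz":0.08,"rx":0,"ry":0,"rz":0,"claw":1},{"tx":0.001,"ty":0.002,"tz":0.098,"rx":0,"ry":0,"rz":0,"claw":1},{"tx":0.001,"ty":0.002,"tz":0.098,"rx":0,"ry":0,"rz":0,"claw":1}]'; python3 -c "
from h import *
go(72,138,181);fx()"
```

```text
t 2.2 shift [0.0012 0.0008 0.0986] turn [ 0.0001  0.0002 -0.0004] f [-0.2 -0.2  0.5] gap 85.4
t: 2.6
eef_pos: [614.9, 69.8, 160.7]
tcp_rot: [0.0, 0.998, -0.068, -0.002]
contact_force: [0.2, 0.2, 1.4]
finger_gap: 85.6
grip_force: 0.0
t 2.6 shift [ 0.0016 -0.0021 -0.0016] turn [ 0.0003  0.0014 -0.0008] f [0.2 0.2 1.4] gap 85.6
grasp in fixture [ 70.4 135.9 179.4]
```

Close on the fin.

```bash
python3 -m inch '[{"tx":0,"ty":-0.002,"tz":-0.001,"rx":0,"ry":0,"rz":0,"claw":0},{"tx":0,"ty":-0.002,"tz":-0.001,"rx":0,"ry":0,"rz":0,"claw":0},{"tx":0,"ty":-0.002,"tz":-0.001,"rx":0,"ry":0,"rz":0,"claw":0},{"tx":0,"ty":-0.002,"tz":-0.001,"rx":0,"ry":0,"rz":0,"claw":0},{"tx":0,"ty":-0.002,"tz":-0.001,"rx":0,"ry":0,"rz":0,"claw":0}]' 40;python3 -m inch '[{"tx":0,"ty":0,"tz":0,"rx":0,"ry":0,"rz":0,"claw":0},{"tx":0,"ty":0,"tz":0,"rx":0,"ry":0,"rz":0,"claw":0},{"tx":0,"ty":0,"tz":0,"rx":0,"ry":0,"rz":0,"claw":0}]'; python3 -c "
from h import *
go(72,280,180);fx()"
```

```text
t: 3.1
eef_pos: [617.6, 73.2, 164.7]
tcp_rot: [-0.0, 0.998, -0.067, 0.0]
contact_force: [-0.9, 0.9, 18.9]
finger_gap: 12.4
grip_force: 33.6
t: 3.4
eef_pos: [617.6, 73.2, 164.8]
tcp_rot: [-0.0, 0.998, -0.067, 0.0]
contact_force: [-2.6, -0.5, 7.5]
finger_gap: 12.5
grip_force: 39.1
t 3.4 shift [-0.0007 -0.1404  0.0035] turn [-0.     -0.0003 -0.0002] f [-2.6 -0.5  7.5] gap 12.5
grasp in fixture [ 72.5 139.6 183.5]
```

```bash
python3 -m inch '[{"tx":0,"ty":-0.015,"tz":0,"rx":0,"ry":0,"rz":0,"claw":0},{"tx":0,"ty":-0.035,"tz":0,"rx":0,"ry":0,"rz":0,"claw":0},{"tx":0,"ty":-0.06,"tz":0,"rx":0,"ry":0,"rz":0,"claw":0},{"tx":0,"ty":-0.085,"tz":0,"rx":0,"ry":0,"rz":0,"claw":0},{"tx":0,"ty":-0.1,"tz":0,"rx":0,"ry":0,"rz":0,"claw":0}]';python3 -m inch '[{"tx":0,"ty":-0.012,"tz":0,"rx":0,"ry":0,"rz":0,"claw":0},{"tx":0,"ty":-0.02,"tz":0,"rx":0,"ry":0,"rz":0,"claw":0},{"tx":0,"ty":-0.027,"tz":0,"rx":0,"ry":0,"rz":0,"claw":0},{"tx":0,"ty":-0.034,"tz":0,"rx":0,"ry":0,"rz":0,"claw":0},{"tx":0,"ty":-0.034,"tz":0,"rx":0,"ry":0,"rz":0,"claw":0}]'; python3 -c "
from h import *
go(72,280,180);fx()"
```

```text
t: 3.9
eef_pos: [631.2, 173.9, 164.8]
tcp_rot: [-0.0, 0.998, -0.067, 0.001]
contact_force: [-1.9, -3.4, 6.9]
finger_gap: 12.4
grip_force: 39.6
t: 4.4
eef_pos: [635.7, 207.0, 164.9]
tcp_rot: [-0.0, 0.998, -0.067, 0.001]
contact_force: [-1.9, 1.6, 6.4]
finger_gap: 12.1
grip_force: 39.5
t 4.4 shift [-0.0007 -0.0054  0.0036] turn [-0.0002 -0.0003 -0.0001] f [-1.9  1.6  6.4] gap 12.1
grasp in fixture [ 72.7 274.6 183.6]
```

Push on in small steps until the stop shows in the force.

```bash
for i in 1; do python3 -m inch '[{"tx":0,"ty":-0.002,"tz":0,"rx":0,"ry":0,"rz":0,"claw":0},{"tx":0,"ty":-0.004,"tz":0,"rx":0,"ry":0,"rz":0,"claw":0},{"tx":0,"ty":-0.004,"tz":0,"rx":0,"ry":0,"rz":0,"claw":0}]'|grep -E 'eef|contact'; python3 -m inch '[{"tx":0,"ty":-0.002,"tz":0,"rx":0,"ry":0,"rz":0,"claw":0},{"tx":0,"ty":-0.003,"tz":0,"rx":0,"ry":0,"rz":0,"claw":0},{"tx":0,"ty":-0.003,"tz":0,"rx":0,"ry":0,"rz":0,"claw":0}]'|grep -E 'eef|contact'; done;python3 -c "
from h import *
fx()"
```

```text
eef_pos: [636.1, 210.3, 164.8]
contact_force: [-1.8, 1.5, 6.0]
eef_pos: [636.5, 212.9, 164.9]
contact_force: [-1.1, -1.8, 6.9]
grasp in fixture [ 72.7 280.5 183.6]
```

```bash
python3 -m inch '[{"tx":0,"ty":-0.002,"tz":0,"rx":0,"ry":0,"rz":0,"claw":0},{"tx":0,"ty":-0.003,"tz":0,"rx":0,"ry":0,"rz":0,"claw":0},{"tx":0,"ty":-0.003,"tz":0,"rx":0,"ry":0,"rz":0,"claw":0}]'|grep -E 'eef|contact'; python3 -m inch '[{"tx":0,"ty":-0.002,"tz":0,"rx":0,"ry":0,"rz":0,"claw":0},{"tx":0,"ty":-0.003,"tz":0,"rx":0,"ry":0,"rz":0,"claw":0},{"tx":0,"ty":-0.003,"tz":0,"rx":0,"ry":0,"rz":0,"claw":0}]'|grep -E 'eef|contact'; python3 -c "
from h import *
fx()"
```

```text
eef_pos: [636.4, 213.1, 164.8]
contact_force: [-2.5, -21.4, 12.5]
eef_pos: [636.4, 213.4, 164.8]
contact_force: [-4.7, -40.2, 17.7]
grasp in fixture [ 72.6 281.2 183.5]
```

Stop reached: -40 N with no further motion, and the reading is 281 against 280 expected, so the fixture fit is good to 1 mm. Relax, release and lift.

```bash
sed -i 's/^F=.*;/F=[527.2,-54.6];/' h.py; python3 -m inch '[{"tx":0,"ty":0.003,"tz":0,"rx":0,"ry":0,"rz":0,"claw":0},{"tx":0,"ty":0.004,"tz":0,"rx":0,"ry":0,"rz":0,"claw":0},{"tx":0,"ty":0.004,"tz":0,"rx":0,"ry":0,"rz":0,"claw":1},{"tx":0,"ty":0.004,"tz":0,"rx":0,"ry":0,"rz":0,"claw":1},{"tx":0,"ty":0.004,"tz":0,"rx":0,"ry":0,"rz":0,"claw":1}]' ;python3 -m inch '[{"tx":0,"ty":0,"tz":0,"rx":0,"ry":0,"rz":0,"claw":1},{"tx":0,"ty":0,"tz":-0.03,"rx":0,"ry":0,"rz":0,"claw":1},{"tx":0,"ty":0,"tz":-0.07,"rx":0,"ry":0,"rz":0,"claw":1},{"tx":0,"ty":0,"tz":-0.1,"rx":0,"ry":0,"rz":0,"claw":1}]'; python3 -c "
from h import *
go(74,110,250);fx()"
```

```text
t: 6.1
eef_pos: [636.5, 215.2, 164.1]
tcp_rot: [-0.0, 0.998, -0.067, 0.0]
contact_force: [0.4, 0.3, -0.2]
finger_gap: 55.0
grip_force: 0.0
t: 6.5
eef_pos: [636.7, 215.2, 266.1]
tcp_rot: [-0.0, 0.998, -0.067, 0.0]
contact_force: [0.7, 0.1, 0.0]
finger_gap: 85.4
grip_force: 0.0
t 6.5 shift [0.0015 0.172  0.0347] turn [-0.0001 -0.0002 -0.0002] f [0.7 0.1 0. ] gap 85.4
grasp in fixture [ 72.6 282.  284.8]
```

```bash
python3 -m inch '[{"tx":0.0015,"ty":0.172,"tz":0.03,"rx":0,"ry":0,"rz":0,"claw":1},{"tx":0.0015,"ty":0.172,"tz":0.03,"rx":0,"ry":0,"rz":0,"claw":1},{"tx":0.0015,"ty":0.172,"tz":0.03,"rx":0,"ry":0,"rz":0,"claw":1},{"tx":0.0015,"ty":0.172,"tz":0.03,"rx":0,"ry":0,"rz":0,"claw":1},{"tx":0.0015,"ty":0.172,"tz":0.03,"rx":0,"ry":0,"rz":0,"claw":1}]' |tail -3; python3 - <<'E'
from h import *
go(74,110,124);fx()
d=arm.snapshot("wrist");cv2.imwrite("pics/w2.png",d["img"])
P=R.from_euler('z',YAW).apply([(106,110,124),(36,110,124),(18,205,155),(126,205,155),(112,-5,18),(50,120,15)])+[*F,0]
print(np.round(proj(d,P)).tolist())
E
```

```text
contact_force: [-0.2, -0.1, 1.6]
finger_gap: 85.3
grip_force: 0.0
t 7.0 shift [ 0.0007 -0.0035  0.1283] turn [ 0.0002  0.0004 -0.0012] f [-0.2 -0.1  1.6] gap 85.3
grasp in fixture [ 73.4 106.6 252.3]
[[309.0, 148.0], [310.0, 226.0], [196.0, 261.0], [180.0, 129.0], [411.0, 129.0], [303.0, 181.0]]
```

View pics/w2.png

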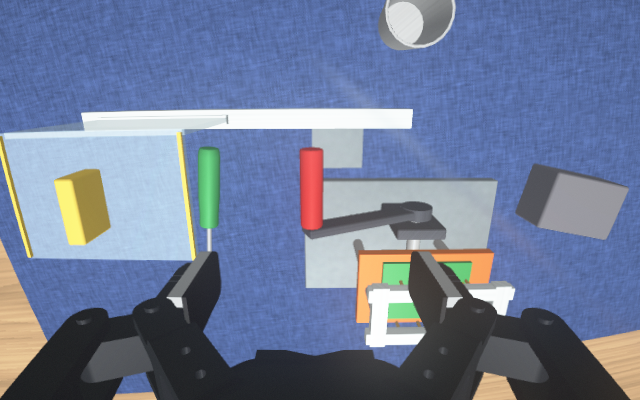

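Wrist view: guard edge is at (180,130)-(194,260), exactly where fully open predicts. The red handle is centred at (311,188), within 1 mm of prediction and clear from above. Descend and grip.

```bash
python3 -m inch '[{"tx":0,"ty":-0.002,"tz":0.04,"rx":0,"ry":0,"rz":0,"claw":1},{"tx":0,"ty":-0.002,"tz":0.08,"rx":0,"ry":0,"rz":0,"claw":1},{"tx":0,"ty":-0.002,"tz":0.11,"rx":0,"ry":0,"rz":0,"claw":1},{"tx":0,"ty":-0.002,"tz":0.126,"rx":0,"ry":0,"rz":0,"claw":1},{"tx":0,"ty":-0.002,"tz":0.126,"rx":0,"ry":0,"rz":0,"claw":1}]' |tail -3; python3 -c "
from h import *
go(74,110,124);fx()"
```

```text
contact_force: [0.2, 0.3, 0.4]
finger_gap: 85.5
grip_force: 0.0
t 7.55 shift [0.0017 0.0028 0.0006] turn [0.0001 0.0012 0.0001] f [0.2 0.3 0.4] gap 85.5
grasp in fixture [ 72.4 112.8 124.6]
```

```bash
python3 -m inch '[{"tx":0.001,"ty":0.002,"tz":0,"rx":0,"ry":0,"rz":0,"claw":1},{"tx":0.001,"ty":0.002,"tz":0,"rx":0,"ry":0,"rz":0,"claw":0},{"tx":0.001,"ty":0.002,"tz":0,"rx":0,"ry":0,"rz":0,"claw":0},{"tx":0.001,"ty":0.002,"tz":0,"rx":0,"ry":0,"rz":0,"claw":0},{"tx":0.001,"ty":0.002,"tz":0,"rx":0,"ry":0,"rz":0,"claw":0}]' 60;python3 -m inch '[{"tx":0,"ty":0,"tz":0,"rx":0,"ry":0,"rz":0,"claw":0},{"tx":0,"ty":0,"tz":0,"rx":0,"ry":0,"rz":0,"claw":0},{"tx":0,"ty":0,"tz":0,"rx":0,"ry":0,"rz":0,"claw":0}]'; python3 -c "
from h import *
go(74,110,124);fx()
import numpy as np
for a in np.arange(0,1.16,.115): b=1.15-a; print(np.round([120*np.sin(b),75+120*np.cos(b)],1),np.round([(109.5-120*np.sin(b))/1000,-(120*np.cos(b)-49)/1000],4))"
```

```text
t: 8.05
eef_pos: [616.2, 44.1, 108.7]
tcp_rot: [-0.0, 0.998, -0.067, 0.0]
contact_force: [-1.3, -0.1, -0.3]
finger_gap: 28.5
grip_force: 0.0
t: 8.35
eef_pos: [616.1, 43.9, 108.4]
tcp_rot: [0.0, 0.998, -0.067, 0.0]
contact_force: [-1.0, -2.7, 5.6]
finger_gap: 12.2
grip_force: 50.3
t 8.35 shift [-0.001  -0.0006  0.0031] turn [ 0.     -0.0001 -0.0003] f [-1.  -2.7  5.6] gap 12.2
grasp in fixture [ 75.  109.4 127.1]
[109.5 124. ] [-0. -0.]
[103.2 136.3] [ 0.0063 -0.0123]
[ 95.5 147.7] [ 0.014  -0.0237]
[ 86.5 158.2] [ 0.023  -0.0342]
[ 76.4 167.5] [ 0.0331 -0.0435]
[ 65.3 175.7] [ 0.0442 -0.0517]
[ 53.3 182.5] [ 0.0562 -0.0585]
[ 40.6 187.9] [ 0.0689 -0.0639]
[ 27.4 191.8] [ 0.0821 -0.0678]
[ 13.8 194.2] [ 0.0957 -0.0702]
[ -0. 195.] [ 0.1095 -0.071 ]
```

The gap reads 12.2 mm on a 20 mm handle, so I'll look before lifting.

```bash
python3 - <<'E'
from h import *
s=arm.sense();print(s["finger_gap"],s["grip_force"],s["contact_force"])
a=arm.snapshot("wrist")["img"][100:400,120:520];b=arm.snapshot("side")["img"][120:240,270:370]
b=cv2.resize(b,(250,300),interpolation=cv2.INTER_CUBIC);cv2.imwrite("pics/w3.png",np.hstack([a,b]))
E
```

```text
12.165628237514495 50.3320974111557 [-0.95562479 -2.74489877  5.55103127]
```

View pics/w3.png

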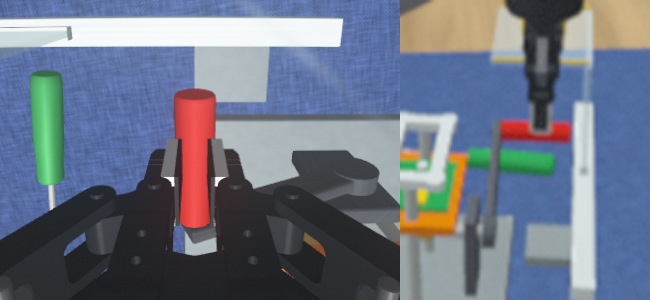

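The handle sits squarely between the pads, and the side view confirms the grasp. Now swing along the arc, first half.

```bash
python3 -m inch '[{"tx":0,"ty":0.006,"tz":-0.012,"rx":0,"ry":0,"rz":0,"claw":0},{"tx":0,"ty":0.014,"tz":-0.024,"rx":0,"ry":0,"rz":0,"claw":0},{"tx":0,"ty":0.023,"tz":-0.034,"rx":0,"ry":0,"rz":0,"claw":0},{"tx":0,"ty":0.033,"tz":-0.0435,"rx":0,"ry":0,"rz":0,"claw":0},{"tx":0,"ty":0.044,"tz":-0.0515,"rx":0,"ry":0,"rz":0,"claw":0}]' 70;python3 -c "
from h import *
go(74,0,198);fx()"
```

```text
t: 8.95
eef_pos: [609.9, -0.5, 160.5]
tcp_rot: [0.0, 0.998, -0.067, 0.0]
contact_force: [0.4, -0.0, -0.8]
finger_gap: -0.3
grip_force: 0.0
t 8.95 shift [-0.0007  0.0646 -0.0188] turn [ 0.     -0.0001 -0.0003] f [ 0.4 -0.  -0.8] gap -0.3
grasp in fixture [ 74.7  64.6 179.2]
```

The handle slipped out (gap now 0): the grasp was too near the fingertips. Open, lift, go back over the rest position and look.

```bash
python3 -m inch '[{"tx":0,"ty":0,"tz":-0.04,"rx":0,"ry":0,"rz":0,"claw":1},{"tx":0,"ty":-0.02,"tz":-0.065,"rx":0,"ry":0,"rz":0,"claw":1},{"tx":0,"ty":-0.045,"tz":-0.065,"rx":0,"ry":0,"rz":0,"claw":1},{"tx":0,"ty":-0.045,"tz":-0.065,"rx":0,"ry":0,"rz":0,"claw":1},{"tx":0,"ty":-0.045,"tz":-0.065,"rx":0,"ry":0,"rz":0,"claw":1}]' ; python3 - <<'E'
from h import *
go(74,110,118);fx()
a=arm.snapshot("wrist");b=arm.snapshot("side")["img"][120:240,270:370]
P=R.from_euler('z',YAW).apply([(106,110,124),(36,110,124),(18,205,155),(126,205,155),(112,-5,18),(50,120,15)])+[*F,0]
print(np.round(proj(a,P)-[120,100]).tolist())
b=cv2.resize(b,(250,300),interpolation=cv2.INTER_CUBIC);cv2.imwrite("pics/w4.png",np.hstack([a["img"][100:400,120:520],b]))
E
```

```text
t: 9.45
eef_pos: [615.7, 44.8, 224.7]
tcp_rot: [0.0, 0.998, -0.067, -0.0]
contact_force: [-0.5, -0.6, -0.5]
finger_gap: 72.5
grip_force: 0.0
t 9.45 shift [-0.0005  0.0002  0.1254] turn [ 0.0001  0.0001 -0.0001] f [-0.5 -0.6 -0.5] gap 72.5
grasp in fixture [ 74.5 110.3 243.4]
[[194.0, 52.0], [194.0, 131.0], [76.0, 167.0], [60.0, 31.0], [296.0, 31.0], [186.0, 83.0]]
```

View pics/w4.png

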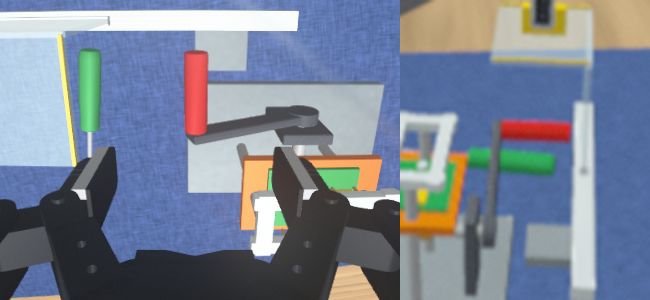

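The handle is back at rest at (196,92), 1 mm from prediction, and the guard is still open at (62–75). Regrip about 10 mm deeper.

```bash
python3 -m inch '[{"tx":0,"ty":0.001,"tz":0.045,"rx":0,"ry":0,"rz":0,"claw":1},{"tx":0,"ty":0.001,"tz":0.08,"rx":0,"ry":0,"rz":0,"claw":1},{"tx":0,"ty":0.001,"tz":0.11,"rx":0,"ry":0,"rz":0,"claw":1},{"tx":0,"ty":0.001,"tz":0.128,"rx":0,"ry":0,"rz":0,"claw":1},{"tx":0,"ty":0.001,"tz":0.128,"rx":0,"ry":0,"rz":0,"claw":1}]'|tail -3;python3 - <<'E'
from h import *
fx()
b=arm.snapshot("side");P=R.from_euler('z',YAW).apply([(106,110,124),(36,110,124)])+[*F,0]
print(proj(b,P),"seen 310..338,172.4")
E
python3 -m inch '[{"tx":0,"ty":0,"tz":0,"rx":0,"ry":0,"rz":0,"claw":0},{"tx":0,"ty":0,"tz":0,"rx":0,"ry":0,"rz":0,"claw":0},{"tx":0,"ty":0,"tz":0,"rx":0,"ry":0,"rz":0,"claw":0},{"tx":0,"ty":0,"tz":0,"rx":0,"ry":0,"rz":0,"claw":0},{"tx":0,"ty":0,"tz":0,"rx":0,"ry":0,"rz":0,"claw":0}]' 60|tail -3;python3 -m inch '[{"tx":0,"ty":0,"tz":0,"rx":0,"ry":0,"rz":0,"claw":0},{"tx":0,"ty":0,"tz":0,"rx":0,"ry":0,"rz":0,"claw":0},{"tx":0,"ty":0,"tz":0,"rx":0,"ry":0,"rz":0,"claw":0},{"tx":0,"ty":0,"tz":0,"rx":0,"ry":0,"rz":0,"claw":0}]'; python3 -c "
from h import *
fx()"
```

```text
contact_force: [0.3, -0.3, 0.7]
finger_gap: 85.2
grip_force: 0.0
grasp in fixture [ 72.9 108.4 112.4]
[[338.23654456 172.87933108]
 [310.30795239 171.78833092]] seen 310..338,172.4
contact_force: [-0.2, -2.7, 6.1]
finger_gap: 17.7
grip_force: 58.5
t: 11.0
eef_pos: [616.2, 43.9, 97.1]
tcp_rot: [0.0, 0.998, -0.067, 0.0]
contact_force: [-0.8, -2.6, 6.6]
finger_gap: 17.3
grip_force: 58.5
grasp in fixture [ 75.1 109.4 115.8]
```

Firmer grasp: gap 17.3 mm at 58 N. Start the arc and check.

```bash
python3 -m inch '[{"tx":0,"ty":0.003,"tz":-0.006,"rx":0,"ry":0,"rz":0,"claw":0},{"tx":0,"ty":0.006,"tz":-0.012,"rx":0,"ry":0,"rz":0,"claw":0},{"tx":0,"ty":0.010,"tz":-0.018,"rx":0,"ry":0,"rz":0,"claw":0},{"tx":0,"ty":0.014,"tz":-0.024,"rx":0,"ry":0,"rz":0,"claw":0},{"tx":0,"ty":0.014,"tz":-0.024,"rx":0,"ry":0,"rz":0,"claw":0}]' 80;python3 -c "
from h import *
go(74,0,187);fx()"
```

```text
t: 11.5
eef_pos: [614.2, 29.6, 121.5]
tcp_rot: [0.0, 0.998, -0.067, 0.0]
contact_force: [3.2, 1.4, -2.1]
finger_gap: 16.7
grip_force: 79.1
t 11.5 shift [-0.0008  0.0951 -0.0468] turn [-0.     -0.0002 -0.0004] f [ 3.2  1.4 -2.1] gap 16.7
grasp in fixture [ 75.   95.1 140.2]
```

```bash
python3 -m inch '[{"tx":0,"ty":0.0085,"tz":-0.010,"rx":0,"ry":0,"rz":0,"claw":0},{"tx":0,"ty":0.0185,"tz":-0.019,"rx":0,"ry":0,"rz":0,"claw":0},{"tx":0,"ty":0.030,"tz":-0.0275,"rx":0,"ry":0,"rz":0,"claw":0},{"tx":0,"ty":0.042,"tz":-0.0345,"rx":0,"ry":0,"rz":0,"claw":0},{"tx":0,"ty":0.0545,"tz":-0.0395,"rx":0,"ry":0,"rz":0,"claw":0}]' 80;python3 -c "
from h import *
go(74,0,187);fx()"
```

```text
t: 12.0
eef_pos: [607.1, -23.5, 161.2]
tcp_rot: [-0.0, 0.998, -0.067, 0.001]
contact_force: [1.8, 7.6, 7.2]
finger_gap: 16.6
grip_force: 80.4
t 12.0 shift [-0.001   0.0414 -0.0072] turn [-0.0003 -0.0004 -0.0003] f [1.8 7.6 7.2] gap 16.6
grasp in fixture [ 75.1  41.4 179.9]
```

```bash
python3 -m inch '[{"tx":0,"ty":0.012,"tz":-0.0035,"rx":0,"ry":0,"rz":0,"claw":0},{"tx":0,"ty":0.022,"tz":-0.0055,"rx":0,"ry":0,"rz":0,"claw":0},{"tx":0,"ty":0.030,"tz":-0.0065,"rx":0,"ry":0,"rz":0,"claw":0},{"tx":0,"ty":0.034,"tz":-0.007,"rx":0,"ry":0,"rz":0,"claw":0},{"tx":0,"ty":0.034,"tz":-0.007,"rx":0,"ry":0,"rz":0,"claw":0}]' 80;python3 -c "
from h import *
go(74,0,187);fx()"
```

```text
t: 12.5
eef_pos: [602.6, -57.8, 168.4]
tcp_rot: [-0.0, 0.998, -0.067, 0.001]
contact_force: [-0.7, 4.7, 14.0]
finger_gap: 16.6
grip_force: 81.1
t 12.5 shift [-0.0011  0.0069  0.0001] turn [-0.0001 -0.0005 -0.0005] f [-0.7  4.7 14. ] gap 16.6
grasp in fixture [ 75.1   6.9 187.1]
```

```bash
python3 -m inch '[{"tx":0,"ty":0.003,"tz":0,"rx":0,"ry":0,"rz":0,"claw":0},{"tx":0,"ty":0.006,"tz":0,"rx":0,"ry":0,"rz":0,"claw":0},{"tx":0,"ty":0.0065,"tz":0,"rx":0,"ry":0,"rz":0,"claw":0},{"tx":0,"ty":0.0065,"tz":0,"rx":0,"ry":0,"rz":0,"claw":0}]' 80; python3 - <<'E'
from h import *
fx()
a=arm.snapshot("wrist");b=arm.snapshot("side");c=arm.snapshot("scene")
for d in(a,b):
    P=R.from_euler('z',YAW).apply([(106,0,195),(36,0,195),(18,205,155),(126,205,155),(37,0,75),(37,0,195)])+[*F,0]
    print(np.round(proj(d,P)).tolist())
b=cv2.resize(b["img"][120:270,220:370],(300,300),interpolation=cv2.INTER_CUBIC);c=cv2.resize(c["img"][130:330,260:460],(300,300));cv2.imwrite("pics/w5.png",np.vstack([np.hstack([b,c]),a["img"][100:400,20:620]]))
E
```

```text
t: 12.9
eef_pos: [601.8, -63.9, 168.5]
tcp_rot: [-0.0, 0.998, -0.067, 0.001]
contact_force: [-2.0, 3.9, 17.3]
finger_gap: 16.8
grip_force: 81.3
grasp in fixture [ 75.2   0.7 187.2]
[[315.0, 201.0], [315.0, 332.0], [15.0, 305.0], [-32.0, 148.0], [315.0, 234.0], [315.0, 331.0]]
[[339.0, 169.0], [308.0, 168.0], [306.0, 144.0], [347.0, 146.0], [308.0, 212.0], [308.0, 168.0]]
```

View pics/w5.png

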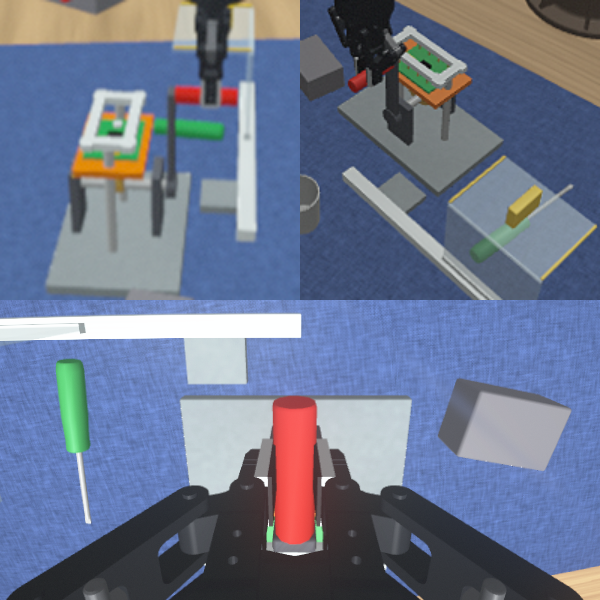

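All three views agree. The lever is upright, the handle is held at (295,470) midway between the base corners (181 and 410), the table is raised, and the guard is open. I'll trim the last half millimetre, ease the downward press and hand in.

```bash
python3 -m inch '[{"tx":0,"ty":0.0005,"tz":-0.001,"rx":0,"ry":0,"rz":0,"claw":0},{"tx":0,"ty":0.0005,"tz":-0.001,"rx":0,"ry":0,"rz":0,"claw":0},{"tx":0,"ty":0.0005,"tz":-0.001,"rx":0,"ry":0,"rz":0,"claw":0},{"tx":0,"ty":0.0005,"tz":-0.001,"rx":0,"ry":0,"rz":0,"claw":0}]' 80; python3 -c "
from h import *
fx();print(arm.job_done())"
```

```text
t: 13.45
eef_pos: [601.6, -64.3, 168.7]
tcp_rot: [-0.0, 0.998, -0.067, 0.0]
contact_force: [1.5, 2.8, 9.9]
finger_gap: 16.6
grip_force: 80.7
grasp in fixture [ 75.    0.3 187.4]
the job is handed in; nothing more can be done
None
```

I handed the job in at 13.5 s: the guard is open to its stop, and the gripper is holding the cam lever straight up (about 0.3 mm from upright by the arm's reading). My first grip on the handle slipped and the lever sprang back to rest, so I regripped it deeper. The last pictures showed the bystanders undisturbed, and the hand-in gave no verdict.

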